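# Run the release sequence on the lock test console

## Task

Run the release sequence on the sloping test console: press the small round button, then the narrow bar button, then the square button, one at a time, each gently but all the way down to its stop, held there for about a second and let up fully before the next. Then push the release lever on the bench over to its far stop and leave it there. Never press the mushroom stop button, and do not knock the things lying about.

Things in the scene. Friction and masses are not known exactly. Their poses are not given: they have to be found in the camera images.
- console: fixed sloping desk, 206 mm wide (its y), 112 mm deep. Origin: centre of its underside on the bench; x away from the operator, z up. Its aluminium face rises toward +x at 0.58 rad (33 degrees) from level, from x -52, z 28 mm to x 30, z 82 mm. Four button modules sit on the face in one row, centres 46 mm apart, in any order. A clear hood overhangs them
- hood_edge (a point): middle of the free edge of the console's clear hood: a 3 mm plate, dark-framed, standing square to the face over its full width, 29 mm uphill of the row of button centres and projecting 78 mm from the face. Leaning with the face's normal it hangs over the buttons, so they are reached with the tool tilted back about as much as the face
- module_round: small round button's module: 42 x 42 x 6 mm grey plate. Origin: centre of its underside, on the face; z square to the face, outward (press along -z), x uphill, y along the row. A 37 mm steel collar in its middle is screwed out to an unmeasured height, other for each module; the cap's top, 9 mm above the collar, stands 17 to 29 mm above the face: feel for it. Cap: black, round, 15 mm across
- module_bar: module of the bar button: the same module, with a black oblong cap 30 mm (along x, up the slope) by 10 mm (along y)
- module_square: module of the square button: the same module, with a black cap 20 x 20 mm
- module_mushroom: module of the stop button, not to be pressed: the same module, with a broad black mushroom-head cap, 31 mm across
- button_round (a joint): how far the small round cap is pressed into its collar (m): 0 up, 0.006 at its stop. A spring returns it: pressing starts at 1.4 N and reaches the stop at 5 N; more than 25 N on a module damages it
- button_bar (a joint): the same for the bar cap
- button_square (a joint): the same for the square cap
- button_mushroom (a joint): the same for the mushroom cap (stop button)
- release_lever_base: fixed grey block of the lever, 70 x 50 x 25 mm, on the bench to the right of the console. Origin: centre of its underside; the lever swings in its x-z plane about an axis along y, 22 mm above the bench through the block's centre. The lever is a 10 mm steel rod with a 26 mm black ball, 80 mm from the axis to the ball's centre
- release_lever (a joint): lever angle (rad): at 0 it leans 0.5 rad toward the block's -x (the operator's side), 0.5 upright, 1.0 the far stop, leaning 0.5 rad to +x; stiff enough to stay where it is left
- padlock: bystander: grey padlock lying flat, 78 x 48 x 19 mm, on the bench in front of the console. Origin: centre of its underside
- red_driver: bystander: screwdriver with a red handle, 193 mm long, 30 mm thick, lying along its y in front of the console. Origin: centre of its underside
- tape_measure: bystander: yellow tape measure, 33 x 70 mm, 60 mm tall, standing behind the lever. Origin: centre of its underside
- lock_cylinder: bystander: brass lock cylinder, 33 x 62 x 17 mm, in front of the console. Origin: centre of its underside
- torch: bystander: black torch, 33 x 126 x 33 mm, lying behind the console. Origin: centre of its underside

How it is judged (in metres and radians):
On the way, in this order (a step that is already met when the one before it is completed fails the run):
1. the small round button is held fully down (value of joint button_round above 0.0045 m), for 0.4 s.
2. the small round button is up again and the bar button is held fully down (value of joint button_bar above 0.0045 m and value of joint button_round below 0.001 m), for 0.4 s.
3. the bar button is up again and the square button is held fully down (value of joint button_square above 0.0045 m and value of joint button_bar below 0.001 m), for 0.4 s.
4. the square button is up again and the release lever is over at its far stop (value of joint release_lever above 0.9 rad and value of joint button_square below 0.001 m), for 0.2 s.
At the end, for the whole second after the job is handed in: the release lever stands at its far stop (angle over 0.9 rad) and all four buttons are up (pressed less than 1 mm) (all of step 4 and value of joint each of button_round, button_bar, button_mushroom below 0.001 m); the robot touches nothing.
It fails at once if the mushroom stop button is pressed (over 2 mm) (value of joint button_mushroom above 0.002 m).
It fails at once if two buttons are down at once (both over 2 mm) (value of joint each of button_round, button_bar above 0.002 m or value of joint each of button_round, button_square above 0.002 m or value of joint each of button_bar, button_square above 0.002 m).
It fails at once if a module is pushed harder than 25 N (contact force between anything else and module_round above 25 N or contact force between anything else and module_bar above 25 N or contact force between anything else and module_square above 25 N or contact force between anything else and module_mushroom above 25 N).
It fails at once if the padlock, screwdriver, tape measure, lock cylinder or torch is knocked (moved over 20 mm) (distance of any of padlock, red_driver, tape_measure, lock_cylinder, torch from where it was at the start of the episode above 0.02 m).
It also fails if it takes over 58 s, if anything falls off the work surface, if the arm or the gripper's body presses on something with over 40 N, if the wrist force passes 120 N, or if a joint passes its speed limit or range.

## Robot

A 6-joint arm with a two-finger parallel gripper is mounted at the origin on a cart in front of the work surface, level with it; the furniture and walls round the work are solid. World frame = base frame: x ahead of the robot, y to its left, z up, the work surface at z = 0. Lengths are in mm, angles in degrees, forces in N, time in s.
With the tool pointing down it reaches from about 300 to 850 mm from the base axis. Payload 4.2 kg.
Tool frame: the origin (TCP) lies on the centre line of the jaws, within the pads' length; the fingertips stand 14 mm ahead of it and the grasp point (between the pads) lies 5 mm behind it; z points along the fingers, y is the line along which they close (so a half turn about z gives the same grasp; the last joint's range is limited). The gripper opens to 91 mm and grips with 3 to 60 N. Pads are 32 mm wide; open, the fingers measure 118 mm over their backs; the gripper's body (76 mm by 178 mm) begins 60 mm behind the grasp point.
Start: joints at [-70.875, 18.312, 89.639, -0, 72.044, -1.146], TCP at [199.221, -539.4, 227.976] pointing down, gripper open.
Joint ranges: [-177.97, 177.97], [-48.28, 115.42], [12.27, 149.76], [-77.06, 257.06], [2.81, 150.46], [-146.56, 146.56]. Speed limits (degrees/s): [147.25, 147.25, 180, 180, 180, 180].

## Interface

Orientations are given as [roll, pitch, yaw] about the fixed x, y, z axes, in that order (R = Rz(yaw) Ry(pitch) Rx(roll)).
In Python, from workcell import * gives the robot as it stands. The module is installed in compiled form; this text tells all that it offers.
- The arm moves only by the shell command python3 -m crank 'ROWS' [FORCE]. ROWS is JSON, a list of rows, each an object of numbers: "grip": the finger opening in m, from 0 to 0.0912; "x", "y", "z": the shift along the tool's x, y, z in m; "yaw": the turn about the tool's z in rad. In form: [{"grip": .., "x": .., "y": .., "z": .., "yaw": ..}, ...]. A call has exactly 5 rows; each row is the pose to reach, as a shift and turn from the pose commanded when the call began, along the tool's axes at that moment; what a row does not reach only later rows make up. A row lasts 1/12 s, in which the tool goes at most 41.7 mm and 7.16 degrees, less where a joint would pass 70% of its speed; a pose out of reach is approached as far as the arm can. A call with a gripper value outside its range is refused whole. The fingers move at their own pace and stop on an object; FORCE is the grip in N (left out, the last holds). Time passes only in rows, so rows that repeat a pose let the fingers close, or fill a call up. It gives the time, the measured TCP pose, the force, the opening and the grip force at its end, in the units of the state.
- state(): the state, without advancing time (a new reading comes with each control period).
- grab_frame(name): name is "side" or "top"; returns the picture (384x512x3 uint8, red, green, blue); there is no depth.
- camera_model(name): a dict with "intrinsics" (3x3 intrinsics, pixels), "distortion" ([k1, k2, p1, p2, k3] as OpenCV has them; the pictures are not rectified), "R" (3x3) and "t" (3): a world point X has camera coordinates R X + t. Camera axes: x right, y down, z forward; pixel columns grow to the right and rows downward; lengths in mm; the calibration is good to about 2 mm. A picture is of the moment at which its call begins. camera_model takes no time and is no camera call.
- job_done(): hands the job in; it is judged then, once.
The state is a dict: "time_s": time; "qpos": joint angles; "qvel": joint speeds; "effort": joint torques, N m; "ee_pos": TCP position; "ee_rot": TCP orientation; "force": force on the tool from outside, world axes, zero at the start; "torque": the same for the moment, N m; "gripper_width": finger opening in mm; "gripper_force": force on a finger pad.
Only numpy, scipy, OpenCV 4.12 (cv2) and the standard library are available. Lean on these libraries where they do the work, as an engineer would, in place of code of your own. Each camera call takes 0.05 s, during which the arm holds its last target. There are 200 camera calls.

## Working session

There is one attempt and no reset: what is moved stays moved. The work goes in short steps, Python scripts to look and compute and a shell command to move; the robot and the scene stay as the last step left them, time stands still between calls to the robot, and variables do not carry over. Pictures are saved under pics/ and viewed, at most 10 in all, crops included, and the job is handed in when it is done.

```bash
mkdir -p pics
python3 - <<'E'
from workcell import *
import cv2,numpy as np
for n in("top","side"):
    cv2.imwrite(f"pics/{n}0.png",cv2.resize(grab_frame(n)[:,:,::-1],(800,600),interpolation=cv2.INTER_CUBIC))
    c=camera_model(n);print(n,np.round(c["intrinsics"],1).tolist(),c["distortion"],np.round(-np.array(c["R"]).T@c["t"]),np.round(c["R"],2).tolist())
s=state();print({k:np.round(v,3).tolist() for k,v in s.items()})
E
```

```text
top [[368.4, 0.0, 255.4], [0.0, 368.4, 185.9], [0.0, 0.0, 1.0]] [-0.02323368  0.          0.          0.          0.        ] [527. -68. 970.] [[0.02, -1.0, 0.02], [-1.0, -0.02, -0.09], [0.09, -0.01, -1.0]]
side [[374.1, 0.0, 254.2], [0.0, 374.1, 192.6], [0.0, 0.0, 1.0]] [-0.11280708  0.          0.          0.          0.        ] [399. 573. 604.] [[-0.96, -0.29, 0.01], [-0.18, 0.56, -0.81], [0.23, -0.78, -0.59]]
{'time_s': 0.1, 'qpos': [-70.877, 18.346, 89.696, -0.002, 72.044, -1.146], 'qvel': [-0.096, -0.111, -0.143, 0.017, 0.029, -0.006], 'effort': [0.0, -41.333, -23.251, 0.073, 0.042, -0.0], 'ee_pos': [199.054, -539.01, 227.243], 'ee_rot': [-179.913, -0.0, 20.27], 'force': [0.854, 0.187, 0.292], 'torque': [0.031, -0.003, -0.011], 'gripper_force': 0.0, 'gripper_width': 91.308}
```

View pics/top0.png

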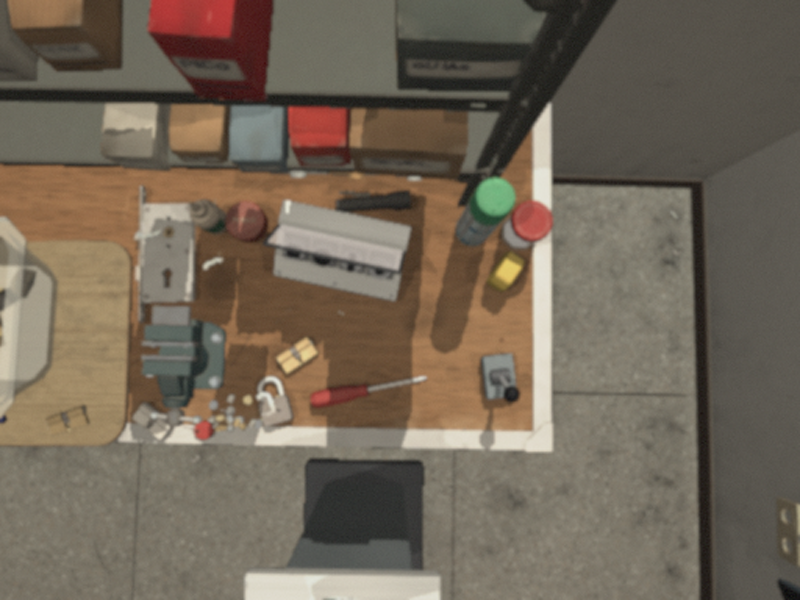

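View pics/side0.png

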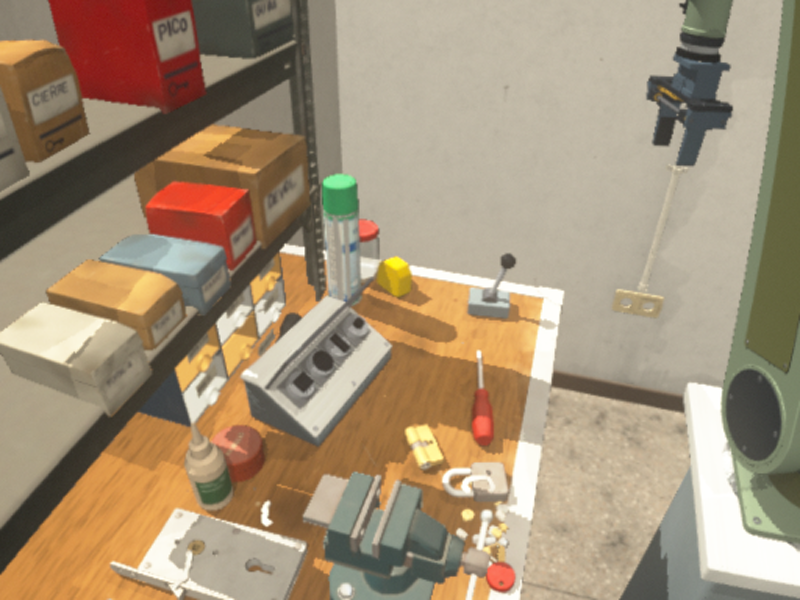

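The pictures show:
- **Console:** near top (340,250) and side (320,370). Caps in the side view, left to right: about (302,382), (323,360), (340,343), (357,325).
- **Lever:** block at top (498,378), ball at (511,394).
- **Bystanders:** driver, padlock and lock cylinder lie in front of the console. The tape is behind the lever.

The moves have no tilt axis, and by geometry a vertical tool cannot get under the hood. I'll test in free air how the controller treats a pose out of reach.

```bash
python3 -m crank '[{"grip":0.0,"x":0,"y":0.02,"z":-0.04,"yaw":0},{"grip":0.0,"x":0,"y":0.03,"z":-0.08,"yaw":0},{"grip":0.0,"x":0,"y":0.05,"z":-0.12,"yaw":0},{"grip":0.0,"x":0,"y":0.07,"z":-0.15,"yaw":0},{"grip":0.0,"x":0,"y":0.08,"z":-0.18,"yaw":0}]' 20
for i in 1 ; do python3 -m crank '[{"grip":0.0,"x":0,"y":0.03,"z":-0.03,"yaw":0},{"grip":0.0,"x":0,"y":0.05,"z":-0.06,"yaw":0},{"grip":0.0,"x":0,"y":0.08,"z":-0.09,"yaw":0},{"grip":0.0,"x":0,"y":0.1,"z":-0.12,"yaw":0},{"grip":0.0,"x":0,"y":0.12,"z":-0.15,"yaw":0}]'; done
python3 -c "
from workcell import *
import numpy as np
s=state();print(s['qpos'].round(1) if hasattr(s['qpos'],'round') else s['qpos'])"
cat > c.py <<'E'
import cv2
for n,(x0,y0,x1,y1) in {"side":(150,180,260,290),"top":(165,120,275,200)}.items():
    im=cv2.imread(f"pics/{n}0.png")
    s=800/512; c=im[int(y0*s):int(y1*s),int(x0*s):int(x1*s)]
    f=min(800/c.shape[1],600/c.shape[0]); cv2.imwrite(f"pics/{n}_crop.png",cv2.resize(c,None,fx=f,fy=f,interpolation=cv2.INTER_CUBIC)); print(n,f*s)
E
python3 c.py
```

```text
time_s: 0.52
ee_pos: [227.5, -615.9, 409.8]
ee_rot: [179.9, 0.0, 20.3]
force: [0.8, -0.7, -0.2]
gripper_width: 60.8
gripper_force: 0.0
time_s: 0.93
ee_pos: [254.1, -688.0, 503.5]
ee_rot: [179.3, -0.0, 20.3]
force: [0.0, -0.8, -0.6]
gripper_width: 27.7
gripper_force: 0.0
[-70.6  40.3  12.3   0.  126.7  -0.9]
side 5.450581395348837
top 7.267441860465117
```

View pics/side_crop.png

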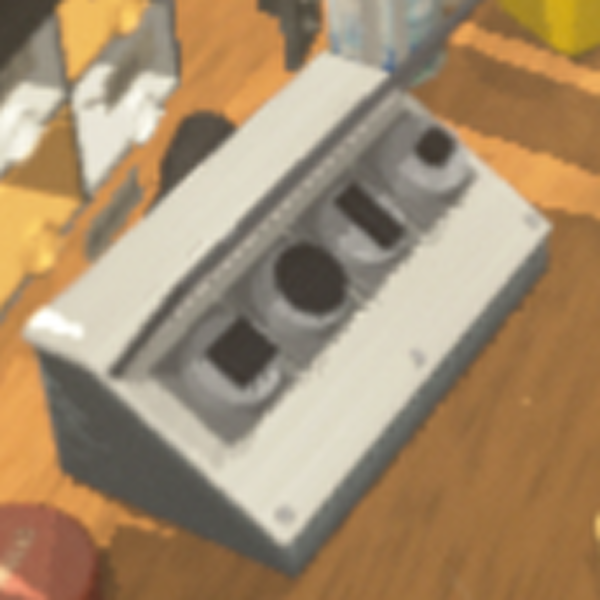

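View pics/top_crop.png

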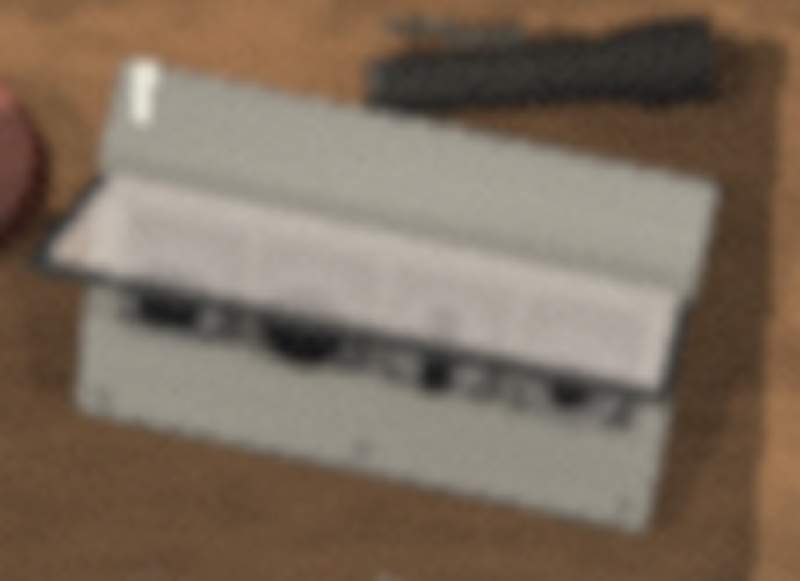

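The crops give the order from the robot's left: square, mushroom, bar, round. The hood edge overhangs the caps. Joint 3 is now at its limit and the tool has begun to tilt (0.7°). I'll push further out of reach to see whether the tilt grows.

```bash
python3 -m crank '[{"grip":0.0,"x":0,"y":0.03,"z":-0.03,"yaw":0},{"grip":0.0,"x":0,"y":0.06,"z":-0.06,"yaw":0},{"grip":0.0,"x":0,"y":0.09,"z":-0.09,"yaw":0},{"grip":0.0,"x":0,"y":0.12,"z":-0.12,"yaw":0},{"grip":0.0,"x":0,"y":0.15,"z":-0.15,"yaw":0}]'
python3 -c "
from workcell import *
s=state();print(s['qpos'])"
```

```text
time_s: 1.35
ee_pos: [253.6, -686.6, 518.9]
ee_rot: [176.9, 0.0, 20.3]
force: [0.7, -0.2, 0.3]
gripper_width: 0.8
gripper_force: 0.0
[-7.06471576e+01  3.90758089e+01  1.23375620e+01  5.62190341e-02
  1.25535002e+02 -8.86836611e-01]
```

```bash
python3 -m crank '[{"grip":0.0,"x":0,"y":0.04,"z":0,"yaw":0},{"grip":0.0,"x":0,"y":0.08,"z":0,"yaw":0},{"grip":0.0,"x":0,"y":0.12,"z":0,"yaw":0},{"grip":0.0,"x":0,"y":0.16,"z":0,"yaw":0},{"grip":0.0,"x":0,"y":0.2,"z":0,"yaw":0}]'
python3 -c "
from workcell import *
s=state();print(s['qpos'].round(2))"
```

```text
time_s: 1.77
ee_pos: [275.5, -745.9, 458.3]
ee_rot: [175.5, -0.0, 20.3]
force: [0.8, -0.3, 0.2]
gripper_width: 0.2
gripper_force: 0.0
[-7.0590e+01  4.3800e+01  1.2330e+01  8.0000e-02  1.1939e+02 -8.2000e-01]
```

Pushing out of reach tilts the commanded tool outward in the arm's radial plane, and the tilt stays. Translations keep the tool's z direction, so I have to gain about 33° while facing along the console's uphill azimuth. I'll fit the console and lever poses first.

```bash
cat > fit.py <<'E'
from workcell import camera_model
import numpy as np,cv2
from scipy.optimize import least_squares
C={n:camera_model(n) for n in("top","side")}
def proj(n,P):
    c=C[n];return cv2.projectPoints(np.array(P,float).reshape(-1,3),cv2.Rodrigues(np.array(c["R"]))[0],np.array(c["t"],float),np.array(c["intrinsics"]),np.array(c["distortion"]))[0][:,0]
a=0.58;s,c_=np.sin(a),np.cos(a)
def face(u,y,n): return [-52+u*c_-n*s,y,28+u*s+n*c_]
def world(P,x,y,th):
    P=np.array(P,float);R=np.array([[np.cos(th),-np.sin(th),0],[np.sin(th),np.cos(th),0],[0,0,1]]);return P@R.T+[x,y,0]
tc=lambda p:np.array(p)/7.267+[165-.05,120-.3]
sc=lambda p:np.array(p)/5.4506+[150-.24,180-.16]
top=lambda p:np.array(p)/1.5625
def model(q):
    x,y,th,u0=q[:4];h=q[4:8];f=[face(u0,yy,hh) for yy,hh in zip((69,23,-23,-69),h)]
    t=[face(0,103,0),face(0,-103,0),[56,103,82],[56,-103,82],face(u0+29,103,78),face(u0+29,-103,78)]
    sd=[face(0,103,0),face(0,-103,0),[-52,103,0],[-52,-103,0],[56,-103,82]]+f
    return t,sd
T=[tc(p) for p in[(78,410),(648,530),(120,62),(718,183),(38,265),(660,398)]]
S=[sc(p) for p in[(288,546),(550,226),(295,575),(547,268),(325,55),(240,353),(310,278),(370,217),(435,147)]]
def res(q):
    t,sd=model(q);return np.r_[(proj("top",world(t,*q[:3]))-T).ravel(),(proj("side",world(sd,*q[:3]))-S).ravel(),(q[4:8]-23)/20]
if __name__=="__main__":
    r=least_squares(res,[680,30,-.15,45]+[23]*4,loss="soft_l1");q=r.x
    print("console x y yaw(deg) u0 h",q[:2].round(1),np.degrees(q[2]).round(2),q[3:].round(1));print(r.fun[:30].round(1))
    np.save("q.npy",q)
    print("caps",world(model(q)[1][5:],*q[:3]).round(1).tolist())
    print("hood edge",world([face(q[3]+29,0,78)],*q[:3]).round(1))
    A=[[-35,25,25],[-35,-25,25],[35,25,25],[35,-25,25],[-80*np.sin(.5),0,22+80*np.cos(.5)]]
    B=[top(p) for p in[(488,403),(518,398),(483,357),(514,353),(511,394)]]
    f=lambda p:np.r_[(proj("top",world(A,*p))-B).ravel(),(proj("side",world(A[4:],*p))-top((508,261))).ravel()]
    r=least_squares(f,[500,-300,0]);print("lever",r.x.round(3),r.fun.round(1),world(A[4:],*r.x).round(1),world([[80*np.sin(.5),0,92]],*r.x).round(1))
E
python3 fit.py
```

```text
console x y yaw(deg) u0 h [669.   12.9] -10.5 [57.3 17.  18.8 14.7 21. ]
[-0.3 -0.7 -0.2 -1.  -0.7  1.7 -0.6  2.  -1.8  0.7  1.4  0.8 -0.4 -2.1
 -0.4 -2.  -0.6  1.7  0.1 -0.9  1.2 -1.6  0.1 -0.  -0.  -0.1 -0.3 -0.4
 -0.4 -0.4]
caps [[668.4, 83.2, 73.6], [659.0, 38.1, 75.1], [652.8, -7.5, 71.7], [641.1, -52.1, 77.0]]
hood edge [[646.8  17.  140.6]]
lever [ 4.80894e+02 -2.51213e+02  1.35000e-01] [ 0.1 -3.7  0.3 -2.8 -0.1 -1.7 -0.7 -1.4  0.9  4.9  4.   2.1] [[ 442.9 -256.4   92.2]] [[ 518.9 -246.    92. ]]
```

Console fit: position (669, 13), yaw -10.5°, consistent with the given sizes. I'll write a helper for tool-frame shifts and move to azimuth about -3° (which also offsets the tilt already gained), high and clear of the shelf.

```bash
cat > d.py <<'E'
import sys,numpy as np
from workcell import state
from scipy.spatial.transform import Rotation as Ro
s=state();R=Ro.from_euler("xyz",s["ee_rot"],degrees=True).as_matrix()
q=np.load("q.npy");th=q[2];a=.58;X=np.array([np.cos(th),np.sin(th),0]);N=-np.sin(a)*X+np.array([0,0,np.cos(a)]);Y=np.array([-np.sin(th),np.cos(th),0])
z=R[:,2]
print("pos",np.round(s["ee_pos"],1),"tilt uphill/lateral deg",np.degrees(np.arctan2(z@X,-z[2])).round(1),np.degrees(np.arcsin(z@Y)).round(1),"toolx.Y",np.degrees(np.arcsin(R[:,0]@Y)).round(1),"q",np.round(s["qpos"],1),"t",round(s["time_s"],2),"F",np.round(s["force"],1))
if len(sys.argv)>3:
    d=R.T@(np.array(list(map(float,sys.argv[1:4])))-s["ee_pos"]);print("shift mm",d.round(1),"len",np.linalg.norm(d).round())
E
python3 d.py 400 -23 650
```

```text
pos [ 275.5 -745.9  458.3] tilt uphill/lateral deg 2.3 -3.9 toolx.Y 30.8 q [-7.060e+01  4.380e+01  1.230e+01  1.000e-01  1.194e+02 -8.000e-01] t 1.77 F [ 0.8 -0.3  0.2]
shift mm [ 367.3 -618.  -240.8] len 758.0
```

```bash
python3 -m crank '[{"grip":0,"x":0.019,"y":-0.033,"z":-0.006,"yaw":0},{"grip":0,"x":0.038,"y":-0.066,"z":-0.013,"yaw":0},{"grip":0,"x":0.057,"y":-0.099,"z":-0.02,"yaw":0},{"grip":0,"x":0.076,"y":-0.132,"z":-0.03,"yaw":0},{"grip":0,"x":0.095,"y":-0.165,"z":-0.04,"yaw":0}]' | grep ee_
python3 -m crank '[{"grip":0,"x":0.019,"y":-0.033,"z":-0.012,"yaw":0},{"grip":0,"x":0.038,"y":-0.066,"z":-0.024,"yaw":0},{"grip":0,"x":0.057,"y":-0.099,"z":-0.036,"yaw":0},{"grip":0,"x":0.076,"y":-0.132,"z":-0.048,"yaw":0},{"grip":0,"x":0.095,"y":-0.165,"z":-0.06,"yaw":0}]'| grep ee_
python3 -m crank '[{"grip":0,"x":0.019,"y":-0.033,"z":-0.012,"yaw":0.107},{"grip":0,"x":0.038,"y":-0.066,"z":-0.024,"yaw":0.215},{"grip":0,"x":0.057,"y":-0.099,"z":-0.036,"yaw":0.322},{"grip":0,"x":0.076,"y":-0.132,"z":-0.048,"yaw":0.43},{"grip":0,"x":0.095,"y":-0.165,"z":-0.06,"yaw":0.537}]'| grep ee_
python3 d.py 400 -23 650
```

```text
ee_pos: [306.2, -552.9, 486.2]
ee_rot: [175.5, -0.0, 20.3]
ee_pos: [336.7, -361.4, 533.7]
ee_rot: [175.4, -0.0, 20.3]
ee_pos: [366.5, -174.8, 579.5]
ee_rot: [176.1, -2.4, -10.0]
pos [ 366.5 -174.8  579.5] tilt uphill/lateral deg 2.4 -3.9 toolx.Y 0.5 q [-24.6   0.5  62.3  -3.5 113.9  74. ] t 3.02 F [ 1.  -1.3  0.1]
shift mm [   9.6 -150.1  -80.7] len 171.0
```

```bash
python3 -m crank '[{"grip":0,"x":0,"y":-0.036,"z":-0.018,"yaw":0},{"grip":0,"x":0,"y":-0.072,"z":-0.036,"yaw":0},{"grip":0,"x":0,"y":-0.108,"z":-0.054,"yaw":0},{"grip":0,"x":0,"y":-0.144,"z":-0.072,"yaw":0},{"grip":0,"x":0,"y":-0.155,"z":-0.11,"yaw":0}]'| grep ee_
python3 -m crank '[{"grip":0,"x":0.015,"y":0,"z":-0.038,"yaw":0},{"grip":0,"x":0.03,"y":0,"z":-0.076,"yaw":0},{"grip":0,"x":0.045,"y":0,"z":-0.114,"yaw":0},{"grip":0,"x":0.06,"y":0,"z":-0.152,"yaw":0},{"grip":0,"x":0.075,"y":0,"z":-0.19,"yaw":0}]'| grep ee_
python3 d.py
```

```text
ee_pos: [389.8, -12.5, 674.9]
ee_rot: [176.0, -1.7, -9.4]
ee_pos: [385.5, -11.9, 745.4]
ee_rot: [176.0, -1.9, -9.7]
pos [385.5 -11.9 745.4] tilt uphill/lateral deg 2.0 -4.0 toolx.Y 0.8 q [ 1.000e-01  1.570e+01  1.230e+01 -8.600e+00  1.504e+02  9.220e+01] t 3.85 F [-0.3  0.   0.5]
```

```bash
python3 -m crank '[{"grip":0,"x":-0.02,"y":0,"z":-0.036,"yaw":0},{"grip":0,"x":-0.04,"y":0,"z":-0.072,"yaw":0},{"grip":0,"x":-0.06,"y":0,"z":-0.108,"yaw":0},{"grip":0,"x":-0.08,"y":0,"z":-0.144,"yaw":0},{"grip":0,"x":-0.1,"y":0,"z":-0.18,"yaw":0}]'| grep ee_
python3 d.py;python3 -m crank '[{"grip":0,"x":0.02,"y":0,"z":-0.036,"yaw":0},{"grip":0,"x":0.04,"y":0,"z":-0.072,"yaw":0},{"grip":0,"x":0.06,"y":0,"z":-0.108,"yaw":0},{"grip":0,"x":0.08,"y":0,"z":-0.144,"yaw":0},{"grip":0,"x":0.1,"y":0,"z":-0.18,"yaw":0}]'| grep ee_
python3 d.py
```

```text
ee_pos: [346.0, -3.2, 769.3]
ee_rot: [176.3, -5.7, -9.5]
pos [346.   -3.2 769.3] tilt uphill/lateral deg 5.8 -3.6 toolx.Y 1.0 q [  2.   12.1  12.3  -9.8 150.4  92.9] t 4.27 F [-0.   0.6 -0.2]
ee_pos: [344.9, -4.6, 770.0]
ee_rot: [176.2, -5.9, -9.4]
pos [344.9  -4.6 770. ] tilt uphill/lateral deg 5.9 -3.7 toolx.Y 1.0 q [  1.9  11.9  12.3  -9.9 150.4  92.7] t 4.68 F [ 0.1 -2.  -0.7]
```

```bash
python3 -m crank '[{"grip":0,"x":-0.03,"y":0,"z":-0.028,"yaw":0},{"grip":0,"x":-0.06,"y":0,"z":-0.056,"yaw":0},{"grip":0,"x":-0.09,"y":0,"z":-0.084,"yaw":0},{"grip":0,"x":-0.12,"y":0,"z":-0.112,"yaw":0},{"grip":0,"x":-0.15,"y":0,"z":-0.14,"yaw":0}]'| grep ee_
python3 d.py;python3 -m crank '[{"grip":0,"x":-0.02,"y":0,"z":-0.036,"yaw":0},{"grip":0,"x":-0.04,"y":0,"z":-0.072,"yaw":0},{"grip":0,"x":-0.06,"y":0,"z":-0.108,"yaw":0},{"grip":0,"x":-0.08,"y":0,"z":-0.144,"yaw":0},{"grip":0,"x":-0.1,"y":0,"z":-0.18,"yaw":0}]'| grep ee_
python3 d.py
```

```text
ee_pos: [297.4, 6.7, 793.8]
ee_rot: [176.6, -10.2, -9.1]
pos [297.4   6.7 793.8] tilt uphill/lateral deg 10.3 -3.2 toolx.Y 1.3 q [  5.4   7.8  12.3 -12.  150.4  94. ] t 5.1 F [-0.1  0.   0.2]
ee_pos: [259.7, 14.1, 809.7]
ee_rot: [176.9, -13.6, -8.9]
pos [259.7  14.1 809.7] tilt uphill/lateral deg 13.6 -2.8 toolx.Y 1.5 q [  9.5   4.6  12.3 -14.8 150.4  95.2] t 5.52 F [ 0.7  0.6 -0.4]
```

```bash
python3 -m crank '[{"grip":0,"x":-0.02,"y":0,"z":-0.036,"yaw":0},{"grip":0,"x":-0.04,"y":0,"z":-0.072,"yaw":0},{"grip":0,"x":-0.06,"y":0,"z":-0.108,"yaw":0},{"grip":0,"x":-0.08,"y":0,"z":-0.144,"yaw":0},{"grip":0,"x":-0.1,"y":0,"z":-0.18,"yaw":0}]'| grep ee_
python3 d.py; python3 -m crank '[{"grip":0,"x":0.04,"y":0.004,"z":-0.01,"yaw":0},{"grip":0,"x":0.08,"y":0.008,"z":-0.02,"yaw":0},{"grip":0,"x":0.12,"y":0.012,"z":-0.03,"yaw":0},{"grip":0,"x":0.16,"y":0.016,"z":-0.04,"yaw":0},{"grip":0,"x":0.2,"y":0.02,"z":-0.05,"yaw":0}]'| grep ee_
python3 d.py;python3 -m crank '[{"grip":0,"x":0.024,"y":0,"z":-0.034,"yaw":0},{"grip":0,"x":0.048,"y":0,"z":-0.068,"yaw":0},{"grip":0,"x":0.072,"y":0,"z":-0.102,"yaw":0},{"grip":0,"x":0.096,"y":0,"z":-0.136,"yaw":0},{"grip":0,"x":0.12,"y":0,"z":-0.17,"yaw":0}]'| grep ee_
python3 d.py
```

```text
ee_pos: [222.2, 18.5, 823.2]
ee_rot: [177.3, -16.8, -8.8]
pos [222.2  18.5 823.2] tilt uphill/lateral deg 16.9 -2.2 toolx.Y 1.7 q [ 15.    1.5  12.3 -18.8 150.4  96.5] t 5.93 F [ 0.1 -0.8  0.6]
ee_pos: [246.6, 0.8, 814.5]
ee_rot: [177.1, -14.4, -8.9]
pos [2.466e+02 8.000e-01 8.145e+02] tilt uphill/lateral deg 14.5 -2.5 toolx.Y 1.5 q [  5.9   3.4  12.3 -13.1 150.4  93. ] t 6.35 F [-0.2 -0.5 -0.2]
ee_pos: [246.0, 0.4, 814.8]
ee_rot: [177.1, -14.5, -8.9]
pos [2.460e+02 4.000e-01 8.148e+02] tilt uphill/lateral deg 14.6 -2.5 toolx.Y 1.6 q [  5.8   3.3  12.3 -13.1 150.4  92.8] t 6.77 F [-0.3 -0.6  0. ]
```

Run:
```python
from fit import *
from scipy.optimize import least_squares
# horizontal shelf edge line through (x,0,z) with yaw t ; top pts & side pts lie on it
def f(p,T,S):
    x,z,t=p;r=[]
    for n,L in(("top",T),("side",S)):
        P=proj(n,[[x+np.tan(t)*y,y,z] for y in(-150,150)]);d=(P[1]-P[0])/np.linalg.norm(P[1]-P[0]);nn=np.array([-d[1],d[0]])
        r+=[(top(l)-P[0])@nn for l in L]
    return r
for nm,T,S in(("upper edge lower rim",[(20,100),(470,107)],[(10,245),(296,50)]),("lower deck edge",[(20,165),(430,178)],[(30,575),(275,285)])):
    r=least_squares(f,[750,500,0],args=(T,S));print(nm,r.x.round(2),np.round(r.fun,1))
```

```text
upper edge lower rim [ 7.7194e+02  3.9990e+02 -3.0000e-02] [ 2.8 -3.2 -3.2  6.7]
lower deck edge [7.8410e+02 1.0011e+02 1.0000e-02] [-0.1  0.1  0.1 -0.2]
```

The shelf front is at about x = 775, so pushing out to x = 650 is safe. I'll leave this corner of the joint limits and push outward with joint 2 further forward.

```bash
python3 d.py 530 -40 640
```

```text
pos [2.460e+02 4.000e-01 8.148e+02] tilt uphill/lateral deg 14.6 -2.5 toolx.Y 1.6 q [  5.8   3.3  12.3 -13.1 150.4  92.8] t 6.77 F [-0.3 -0.6  0. ]
shift mm [234.1 -16.1 240.5] len 336.0
```

```bash
python3 -m crank '[{"grip":0,"x":0.01,"y":0,"z":0.04,"yaw":0},{"grip":0,"x":0.02,"y":0,"z":0.08,"yaw":0},{"grip":0,"x":0.05,"y":-0.004,"z":0.11,"yaw":0},{"grip":0,"x":0.08,"y":-0.008,"z":0.135,"yaw":0},{"grip":0,"x":0.11,"y":-0.01,"z":0.16,"yaw":0}]'| grep ee_
python3 -m crank '[{"grip":0,"x":0.035,"y":0,"z":0.02,"yaw":0},{"grip":0,"x":0.07,"y":0,"z":0.04,"yaw":0},{"grip":0,"x":0.1,"y":-0.004,"z":0.06,"yaw":0},{"grip":0,"x":0.12,"y":-0.004,"z":0.08,"yaw":0},{"grip":0,"x":0.124,"y":-0.006,"z":0.08,"yaw":0}]'| grep ee_
python3 d.py
python3 -m crank '[{"grip":0,"x":0.03,"y":0,"z":-0.028,"yaw":0},{"grip":0,"x":0.06,"y":0,"z":-0.056,"yaw":0},{"grip":0,"x":0.09,"y":0,"z":-0.084,"yaw":0},{"grip":0,"x":0.12,"y":0,"z":-0.112,"yaw":0},{"grip":0,"x":0.15,"y":0,"z":-0.14,"yaw":0}]'| grep ee_
python3 d.py
```

```text
ee_pos: [372.7, -18.4, 695.6]
ee_rot: [177.1, -14.5, -8.9]
ee_pos: [516.6, -38.8, 643.2]
ee_rot: [177.0, -13.8, -8.9]
pos [516.6 -38.8 643.2] tilt uphill/lateral deg 13.9 -2.6 toolx.Y 1.5 q [ -2.8   9.3  43.7  -4.8 113.5  94. ] t 7.6 F [ 0.2  0.8 -1.8]
ee_pos: [560.7, -44.5, 709.9]
ee_rot: [177.1, -15.7, -8.8]
pos [560.7 -44.5 709.9] tilt uphill/lateral deg 15.8 -2.4 toolx.Y 1.6 q [ -3.2  21.9  12.4  -5.8 130.1  91.7] t 8.02 F [-0.8 -0.6  0.5]
```

```bash
python3 -m crank '[{"grip":0,"x":0.03,"y":0,"z":-0.029,"yaw":0},{"grip":0,"x":0.06,"y":0,"z":-0.058,"yaw":0},{"grip":0,"x":0.09,"y":0,"z":-0.087,"yaw":0},{"grip":0,"x":0.12,"y":0,"z":-0.116,"yaw":0},{"grip":0,"x":0.15,"y":0,"z":-0.145,"yaw":0}]'| grep ee_
python3 -m crank '[{"grip":0,"x":0.03,"y":0,"z":-0.029,"yaw":0},{"grip":0,"x":0.06,"y":0,"z":-0.058,"yaw":0},{"grip":0,"x":0.09,"y":0,"z":-0.087,"yaw":0},{"grip":0,"x":0.12,"y":0,"z":-0.116,"yaw":0},{"grip":0,"x":0.15,"y":0,"z":-0.145,"yaw":0}]'| grep ee_
python3 -m crank '[{"grip":0,"x":0.042,"y":0,"z":-0.042,"yaw":0},{"grip":0,"x":0.15,"y":0,"z":-0.15,"yaw":0},{"grip":0,"x":0.3,"y":0,"z":-0.3,"yaw":0},{"grip":0,"x":0.5,"y":0,"z":-0.5,"yaw":0},{"grip":0,"x":0.5,"y":0,"z":-0.5,"yaw":0}]'| grep ee_
python3 d.py
```

```text
ee_pos: [564.5, -48.0, 716.4]
ee_rot: [177.2, -17.6, -8.8]
ee_pos: [570.0, -50.8, 719.8]
ee_rot: [177.2, -19.0, -8.7]
ee_pos: [569.2, -53.1, 727.4]
ee_rot: [177.2, -20.5, -8.6]
pos [569.2 -53.1 727.4] tilt uphill/lateral deg 20.6 -2.2 toolx.Y 1.8 q [ -4.   20.9  12.3  -5.5 126.4  91. ] t 9.27 F [0.3 0.  0.3]
```

```bash
python3 -m crank '[{"grip":0,"x":0.032,"y":0,"z":-0.026,"yaw":0},{"grip":0,"x":0.064,"y":0,"z":-0.052,"yaw":0},{"grip":0,"x":0.096,"y":0,"z":-0.078,"yaw":0},{"grip":0,"x":0.128,"y":0,"z":-0.104,"yaw":0},{"grip":0,"x":0.16,"y":0,"z":-0.13,"yaw":0}]'| grep ee_
python3 -m crank '[{"grip":0,"x":0.032,"y":0,"z":-0.026,"yaw":0},{"grip":0,"x":0.064,"y":0,"z":-0.052,"yaw":0},{"grip":0,"x":0.096,"y":0,"z":-0.078,"yaw":0},{"grip":0,"x":0.128,"y":0,"z":-0.104,"yaw":0},{"grip":0,"x":0.16,"y":0,"z":-0.13,"yaw":0}]'| grep ee_
python3 -m crank '[{"grip":0,"x":0.033,"y":0,"z":-0.025,"yaw":0},{"grip":0,"x":0.066,"y":0,"z":-0.05,"yaw":0},{"grip":0,"x":0.1,"y":0,"z":-0.075,"yaw":0},{"grip":0,"x":0.132,"y":0,"z":-0.1,"yaw":0},{"grip":0,"x":0.165,"y":0,"z":-0.125,"yaw":0}]'| grep ee_
python3 -m crank '[{"grip":0,"x":0.033,"y":0,"z":-0.025,"yaw":0},{"grip":0,"x":0.066,"y":0,"z":-0.05,"yaw":0},{"grip":0,"x":0.1,"y":0,"z":-0.075,"yaw":0},{"grip":0,"x":0.132,"y":0,"z":-0.1,"yaw":0},{"grip":0,"x":0.165,"y":0,"z":-0.125,"yaw":0}]'| grep ee_
python3 d.py
```

```text
ee_pos: [578.8, -56.2, 729.5]
ee_rot: [177.2, -22.0, -8.5]
ee_pos: [585.0, -58.5, 734.3]
ee_rot: [177.1, -23.7, -8.4]
ee_pos: [592.5, -61.0, 738.6]
ee_rot: [177.1, -25.4, -8.3]
ee_pos: [597.1, -62.7, 744.9]
ee_rot: [177.1, -27.1, -8.2]
pos [597.1 -62.7 744.9] tilt uphill/lateral deg 27.1 -1.9 toolx.Y 2.0 q [ -4.7  20.6  12.3  -5.2 120.2  90.5] t 10.93 F [-0.2 -0.9  0.5]
```

```bash
python3 -m crank '[{"grip":0,"x":0.034,"y":0,"z":-0.023,"yaw":0},{"grip":0,"x":0.068,"y":0,"z":-0.046,"yaw":0},{"grip":0,"x":0.1,"y":0,"z":-0.07,"yaw":0},{"grip":0,"x":0.136,"y":0,"z":-0.092,"yaw":0},{"grip":0,"x":0.17,"y":0,"z":-0.115,"yaw":0}]'| grep ee_
python3 -m crank '[{"grip":0,"x":0.034,"y":0,"z":-0.023,"yaw":0},{"grip":0,"x":0.068,"y":0,"z":-0.046,"yaw":0},{"grip":0,"x":0.1,"y":0,"z":-0.07,"yaw":0},{"grip":0,"x":0.136,"y":0,"z":-0.092,"yaw":0},{"grip":0,"x":0.17,"y":0,"z":-0.115,"yaw":0}]'| grep ee_
python3 -m crank '[{"grip":0,"x":0.034,"y":0,"z":-0.023,"yaw":0},{"grip":0,"x":0.068,"y":0,"z":-0.046,"yaw":0},{"grip":0,"x":0.1,"y":0,"z":-0.07,"yaw":0},{"grip":0,"x":0.136,"y":0,"z":-0.092,"yaw":0},{"grip":0,"x":0.17,"y":0,"z":-0.115,"yaw":0}]'| grep ee_
python3 - <<'E'
from workcell import *
import cv2
a=grab_frame("top");b=grab_frame("side")
# lever crops + console side crop at x6
t=lambda im,x0,y0,w,h,f:cv2.resize(im[y0:y0+h,x0:x0+w],None,fx=f,fy=f,interpolation=cv2.INTER_CUBIC)
import numpy as np
cv2.imwrite("pics/lever.png",np.hstack([t(a,295,210,50,70,8),t(b,290,150,50,70,8)])[:,:,::-1])
E
python3 d.py
```

```text
ee_pos: [604.4, -64.8, 750.0]
ee_rot: [177.1, -28.8, -8.1]
ee_pos: [608.7, -66.1, 757.2]
ee_rot: [177.0, -30.6, -8.0]
ee_pos: [610.5, -66.9, 765.8]
ee_rot: [177.0, -32.4, -7.9]
pos [610.6 -67.  765.6] tilt uphill/lateral deg 32.4 -1.6 toolx.Y 2.2 q [ -4.9  19.8  12.3  -5.1 115.6  90.3] t 12.28 F [ 0.6  0.1 -0.7]
```

View pics/lever.png

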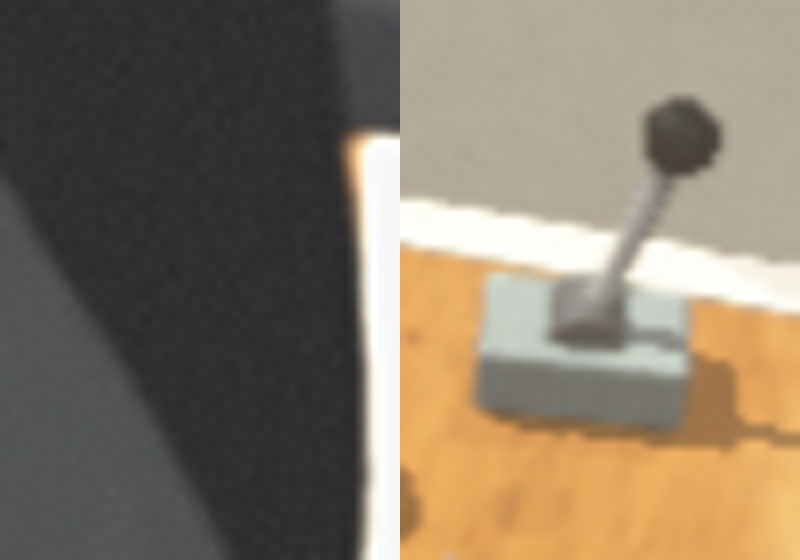

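The lever ball is at side pixel (325.2,167.1), with the block below it. The arm blocks the top camera here. I'll refit the lever with its angle free and compute the approach to the round button.

```bash
cat > btn.py <<'E'
import sys
from fit import *
from workcell import state
from scipy.spatial.transform import Rotation as Ro
q=np.load("q.npy")
# usage: btn yrow du n : shift to bring tip centre to (u0+du, yrow, n)
st=state();R=Ro.from_euler("xyz",st["ee_rot"],degrees=True).as_matrix();tip=np.array(st["ee_pos"])+14*R[:,2]
th=q[2];X=np.array([np.cos(th),np.sin(th),0]);Y=np.array([-np.sin(th),np.cos(th),0]);N=-s*X+np.array([0,0,c_]);U=c_*X+np.array([0,0,s])
o=world([face(q[3],0,0)],*q[:3])[0];d=tip-o
print("tip now u,y,n",np.round([d@U,d@Y,d@N],1),"t",round(st["time_s"],2),"F along N",round(np.array(st["force"])@N,2),"U",round(np.array(st["force"])@U,2))
if len(sys.argv)>3:
    y,du,n=map(float,sys.argv[1:4]);print("shift",(R.T@(o+du*U+y*Y+n*N-tip)).round(1))
E
python3 btn.py -69 -2 150
python3 - <<'E'
from fit import *
def A(ang): a=ang-.5;return [[35,25,25],[-35,25,25],[35,25,0],[-35,25,0],[35,-25,25],[-35,-25,25],[80*np.sin(a),0,22+80*np.cos(a)]]
S=np.array([(300,194),(326,195.6),(299.4,201),(325.6,203.5),(300.6,184.4),(326.2,187.5),(325.25,167.1)])
T=np.array([(483,357),(514,353),(488,403),(518,398),(511,394)])/1.5625
f=lambda p:np.r_[(proj("side",world(A(p[3]),*p[:3]))-S).ravel(),(proj("top",world(np.array(A(p[3]))[[0,4,1,5,6]],*p[:3]))-T[[0,1,2,3,4]]).ravel()]
r=least_squares(f,[490,-255,.1,0],loss="soft_l1");print(r.x.round(3),r.fun.round(1))
print(world(A(r.x[3])[6:],*r.x[:3]).round(),world(A(1)[6:],*r.x[:3]).round())
E
```

```text
tip now u,y,n [354.4 -89.6 597.9] t 12.28 F along N -0.86 U 0.09
shift [-348.7  -46.6  452.1]
[ 4.75496e+02 -2.50633e+02  1.33000e-01  2.27000e-01] [-0.2 -0.4  0.6  0.7 -0.3  0.1 -0.2  0.4  0.4 -1.5  0.5 -2.  -0.3 -0.3
 -0.3  0.4 -0.9  0.7 -0.1 -1.5  0.1 -0.6  0.3  0.4]
[[ 454. -253.   99.]] [[ 514. -246.   92.]]
```

```bash
python3 -m crank '[{"grip":0,"x":-0.025,"y":-0.003,"z":0.032,"yaw":0},{"grip":0,"x":-0.05,"y":-0.007,"z":0.064,"yaw":0},{"grip":0,"x":-0.075,"y":-0.01,"z":0.096,"yaw":0},{"grip":0,"x":-0.1,"y":-0.013,"z":0.128,"yaw":0},{"grip":0,"x":-0.125,"y":-0.016,"z":0.16,"yaw":0}]'| grep ee_
python3 -m crank '[{"grip":0,"x":-0.025,"y":-0.003,"z":0.032,"yaw":0},{"grip":0,"x":-0.05,"y":-0.007,"z":0.064,"yaw":0},{"grip":0,"x":-0.075,"y":-0.01,"z":0.096,"yaw":0},{"grip":0,"x":-0.1,"y":-0.013,"z":0.128,"yaw":0},{"grip":0,"x":-0.125,"y":-0.016,"z":0.16,"yaw":0}]'| grep ee_
python3 -m crank '[{"grip":0,"x":-0.025,"y":-0.003,"z":0.032,"yaw":0.007},{"grip":0,"x":-0.05,"y":-0.007,"z":0.064,"yaw":0.015},{"grip":0,"x":-0.075,"y":-0.01,"z":0.096,"yaw":0.025},{"grip":0,"x":-0.095,"y":-0.013,"z":0.116,"yaw":0.035},{"grip":0,"x":-0.1,"y":-0.014,"z":0.126,"yaw":0.035}]'| grep ee_
python3 d.py; python3 btn.py -69 -2 100
python3 - <<'E'
from workcell import *
import cv2
b=grab_frame("side")
cv2.imwrite("pics/appr.png",cv2.resize(b[120:300,130:340],None,fx=3.3,fy=3.3,interpolation=cv2.INTER_CUBIC)[:,:,::-1])
E
```

```text
ee_pos: [595.2, -58.5, 602.2]
ee_rot: [177.0, -32.4, -7.9]
ee_pos: [577.0, -48.3, 399.4]
ee_rot: [177.0, -32.4, -7.9]
ee_pos: [557.9, -38.5, 234.6]
ee_rot: [178.2, -31.8, -10.3]
pos [557.9 -38.5 234.6] tilt uphill/lateral deg 31.8 -1.7 toolx.Y 0.2 q [ -1.4   3.8 115.  -12.8  30.6 108.6] t 13.53 F [ 0.6 -0.6 -0.5]
tip now u,y,n [ 15.6 -71.2 185. ] t 13.53 F along N -0.8 U 0.34
shift [-15.4  -4.8  85.3]
```

View pics/appr.png

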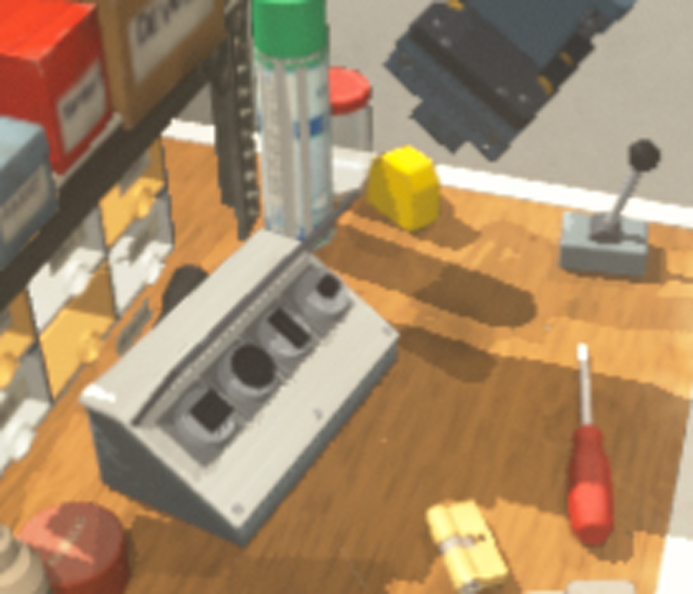

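The picture shows the closed gripper tilted with the face, above the round button (cap at (328,287)). The hood is clear. Descending along the normal.

```bash
python3 -m crank '[{"grip":0,"x":-0.01,"y":-0.003,"z":0.03,"yaw":0},{"grip":0,"x":-0.015,"y":-0.005,"z":0.06,"yaw":0},{"grip":0,"x":-0.015,"y":-0.005,"z":0.085,"yaw":0},{"grip":0,"x":-0.015,"y":-0.005,"z":0.085,"yaw":0},{"grip":0,"x":-0.015,"y":-0.005,"z":0.085,"yaw":0}]'| grep -E "ee_|force"
python3 btn.py -69 -2 50
python3 - <<'E'
from workcell import *
import cv2
b=grab_frame("side")
cv2.imwrite("pics/appr2.png",cv2.resize(b[120:280,140:300],None,fx=3.7,fy=3.7,interpolation=cv2.INTER_CUBIC)[:,:,::-1])
E
```

```text
ee_pos: [595.7, -42.5, 160.8]
ee_rot: [178.2, -32.4, -10.3]
force: [0.7, -0.2, 0.9]
gripper_force: 0.0
tip now u,y,n [  6.9 -68.2 102.5] t 14.0 F along N 0.36 U 1.09
shift [-8.1 -0.8 52.6]
```

View pics/appr2.png

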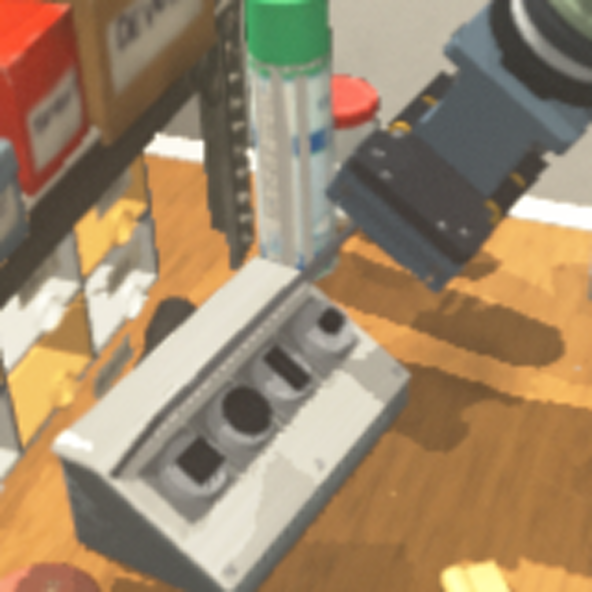

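Run:
```python
from fit import *
from workcell import state
from scipy.spatial.transform import Rotation as Ro
st=state();R=Ro.from_euler("xyz",st["ee_rot"],degrees=True).as_matrix();p=np.array(st["ee_pos"])
pts=dict(tip=(0,0,14),tipyp=(0,13.5,14),tipyn=(0,-13.5,14),tipxp=(16,0,14),tipxn=(-16,0,14),byp=(-38,89,-65),byn=(-38,-89,-65),byp2=(38,89,-65),byn2=(38,-89,-65))
for k,v in pts.items(): print(k,((proj("side",p+R@np.array(v))[0]-[140,120])*3.7).round())
q=np.load("q.npy")
for n,P in(("hoodL",face(q[3]+29,103,78)),("hoodR",face(q[3]+29,-103,78)),("baseL",face(q[3]+29,103,0)),("faceR",face(0,-103,0)),("topbackR",[56,-103,82]),("topfrontR",[30,-103,82])): print(n,((proj("side",world([P],*q[:3]))[0]-[140,120])*3.7).round())
print(st["gripper_width"])
```

```text
tip [384. 240.]
tipyp [395. 227.]
tipyn [372. 252.]
tipxp [363. 221.]
tipxn [405. 258.]
byp [570. 131.]
byn [426. 301.]
byp2 [472.  43.]
byn2 [310. 197.]
hoodL [164. 412.]
hoodR [366. 210.]
baseL [112. 477.]
faceR [408. 367.]
topbackR [261. 253.]
topfrontR [295. 264.]
0.4488434677448494
```

The visible block is the gripper body's side, and the fingers are hidden behind it, which matches the projection. Next: centre over the round button and feel downward.

```bash
python3 -m crank '[{"grip":0,"x":-0.006,"y":-0.001,"z":0.025,"yaw":0},{"grip":0,"x":-0.009,"y":-0.001,"z":0.05,"yaw":0},{"grip":0,"x":-0.009,"y":-0.001,"z":0.066,"yaw":0},{"grip":0,"x":-0.009,"y":-0.001,"z":0.066,"yaw":0},{"grip":0,"x":-0.009,"y":-0.001,"z":0.066,"yaw":0}]'| grep -E "ee_|force"
python3 btn.py -69 -2 28
```

```text
ee_pos: [623.1, -48.4, 102.2]
ee_rot: [178.3, -32.6, -10.3]
force: [0.1, 0.2, 0.3]
gripper_force: 0.0
tip now u,y,n [ -1.7 -69.   38.1] t 14.47 F along N 0.18 U 0.22
shift [-0.2 -0.3 10.1]
```

```bash
python3 -m crank '[{"grip":0,"x":0,"y":0,"z":0.002,"yaw":0},{"grip":0,"x":0,"y":0,"z":0.004,"yaw":0},{"grip":0,"x":0,"y":0,"z":0.006,"yaw":0},{"grip":0,"x":0,"y":0,"z":0.007,"yaw":0},{"grip":0,"x":0,"y":0,"z":0.008,"yaw":0}]'>/dev/null; python3 btn.py
python3 -m crank '[{"grip":0,"x":0,"y":0,"z":0.001,"yaw":0},{"grip":0,"x":0,"y":0,"z":0.002,"yaw":0},{"grip":0,"x":0,"y":0,"z":0.003,"yaw":0},{"grip":0,"x":0,"y":0,"z":0.003,"yaw":0},{"grip":0,"x":0,"y":0,"z":0.003,"yaw":0}]'>/dev/null; python3 btn.py
```

```text
tip now u,y,n [ -2.8 -69.2  29.5] t 14.88 F along N -0.22 U 0.06
tip now u,y,n [ -3.  -69.2  26.2] t 15.3 F along N 2.78 U 0.85
```

```bash
python3 -m crank '[{"grip":0,"x":0,"y":0,"z":0.001,"yaw":0},{"grip":0,"x":0,"y":0,"z":0.002,"yaw":0},{"grip":0,"x":0,"y":0,"z":0.003,"yaw":0},{"grip":0,"x":0,"y":0,"z":0.003,"yaw":0},{"grip":0,"x":0,"y":0,"z":0.003,"yaw":0}]'>/dev/null; python3 btn.py
```

```text
tip now u,y,n [ -2.9 -69.3  23.2] t 15.72 F along N 5.19 U -0.26
```

```bash
python3 -m crank '[{"grip":0,"x":0,"y":0,"z":0.0005,"yaw":0},{"grip":0,"x":0,"y":0,"z":0.001,"yaw":0},{"grip":0,"x":0,"y":0,"z":0.001,"yaw":0},{"grip":0,"x":0,"y":0,"z":0.001,"yaw":0},{"grip":0,"x":0,"y":0,"z":0.001,"yaw":0}]'>/dev/null; python3 btn.py
```

```text
tip now u,y,n [ -3.  -69.3  22.4] t 16.13 F along N 7.54 U -0.35
```

```bash
python3 -m crank '[{"grip":0,"x":0,"y":0,"z":0.0005,"yaw":0},{"grip":0,"x":0,"y":0,"z":0.0006,"yaw":0},{"grip":0,"x":0,"y":0,"z":0.0006,"yaw":0},{"grip":0,"x":0,"y":0,"z":0.0006,"yaw":0},{"grip":0,"x":0,"y":0,"z":0.0006,"yaw":0}]'>/dev/null; python3 btn.py
```

```text
tip now u,y,n [ -3.  -69.3  22.3] t 16.55 F along N 11.87 U -0.06
```

Round is on its hard stop: force rises to 12 N with no further motion. I'll hold one more call and let up. The contact also gives a constraint for refitting the console.

```bash
python3 - <<'E'
from workcell import state
import numpy as np
s=state();np.save("contact.npy",np.r_[s["ee_pos"],s["ee_rot"]])
E
python3 -m crank '[{"grip":0,"x":0,"y":0,"z":0,"yaw":0},{"grip":0,"x":0,"y":0,"z":0,"yaw":0},{"grip":0,"x":0,"y":0,"z":-0.001,"yaw":0},{"grip":0,"x":0,"y":0,"z":-0.015,"yaw":0},{"grip":0,"x":0,"y":0,"z":-0.03,"yaw":0}]'; python3 btn.py -23 -2 36
cat > refit.py <<'E'
from fit import *
from scipy.spatial.transform import Rotation as Ro
k=np.load("contact.npy");tip=k[:3]+14*Ro.from_euler("xyz",k[3:],degrees=True).as_matrix()[:,2]
def res2(q):
    th=q[2];X=np.array([np.cos(th),np.sin(th),0]);N=-s*X+np.array([0,0,c_])
    cap=world([face(q[3],-69,q[7]-6)],*q[:3])[0]
    return np.r_[res(q)[:-4],((q[4:8]-23)/12),((tip-cap)@N)/.7]
r=least_squares(res2,np.load("q.npy"),loss="soft_l1");q=r.x;print(q[:2].round(1),np.degrees(q[2]).round(2),q[3:].round(1));print(r.fun.round(1));np.save("q2.npy",q)
print(world(model(q)[1][5:],*q[:3]).round(1).tolist())
E
python3 refit.py
```

```text
time_s: 16.97
ee_pos: [614.2, -46.6, 111.6]
ee_rot: [178.2, -32.3, -10.3]
force: [-0.5, -1.1, -0.1]
gripper_width: 0.4
gripper_force: 0.0
tip now u,y,n [ -4.2 -68.9  51. ] t 16.97 F along N 0.05 U -0.26
shift [  2.6 -46.3  13.6]
[668.9  13.6] -10.44 [57.7 18.  19.7 15.8 28. ]
[-0.6 -0.7 -0.5 -1.  -1.   1.7 -0.9  2.  -2.1  0.6  1.1  0.6 -0.4 -1.9
 -0.5 -1.9 -0.7  1.9 -0.  -0.7  1.1 -1.4  0.1 -0.1 -0.  -0.1 -0.3 -0.5
  0.8 -1.8 -0.4 -0.3 -0.6  0.4  0.3]
[[668.0, 83.9, 74.7], [658.8, 38.9, 76.1], [652.5, -6.8, 72.8], [637.6, -50.8, 83.0]]
```

```bash
python3 -m crank '[{"grip":0,"x":0.002,"y":-0.025,"z":0,"yaw":0},{"grip":0,"x":0.003,"y":-0.048,"z":0.004,"yaw":0},{"grip":0,"x":0.003,"y":-0.048,"z":0.012,"yaw":0},{"grip":0,"x":0.003,"y":-0.048,"z":0.017,"yaw":0},{"grip":0,"x":0.003,"y":-0.048,"z":0.017,"yaw":0}]'>/dev/null; python3 btn.py -21 -2 30
python3 -m crank '[{"grip":0,"x":0,"y":0,"z":0.001,"yaw":0},{"grip":0,"x":0,"y":0,"z":0.002,"yaw":0},{"grip":0,"x":0,"y":0,"z":0.003,"yaw":0},{"grip":0,"x":0,"y":0,"z":0.004,"yaw":0},{"grip":0,"x":0,"y":0,"z":0.004,"yaw":0}]'>/dev/null; python3 btn.py
```

```text
tip now u,y,n [ -1.8 -21.4  31.9] t 17.38 F along N -0.37 U -0.01
shift [-0.2 -0.5  1.9]
tip now u,y,n [ -0.3 -21.6  29.1] t 17.8 F along N 0.63 U -0.78
```

```bash
python3 -m crank '[{"grip":0,"x":0,"y":0,"z":0.001,"yaw":0},{"grip":0,"x":-0.001,"y":0,"z":0.002,"yaw":0},{"grip":0,"x":-0.001,"y":0,"z":0.003,"yaw":0},{"grip":0,"x":-0.001,"y":0,"z":0.003,"yaw":0},{"grip":0,"x":-0.001,"y":0,"z":0.003,"yaw":0}]'>/dev/null; python3 btn.py
python3 -m crank '[{"grip":0,"x":0,"y":0,"z":0.001,"yaw":0},{"grip":0,"x":0,"y":0,"z":0.002,"yaw":0},{"grip":0,"x":0,"y":0,"z":0.003,"yaw":0},{"grip":0,"x":0,"y":0,"z":0.003,"yaw":0},{"grip":0,"x":0,"y":0,"z":0.003,"yaw":0}]'>/dev/null; python3 btn.py
```

```text
tip now u,y,n [ -1.4 -21.3  26.1] t 18.22 F along N -0.59 U -0.37
tip now u,y,n [ -1.5 -21.4  23. ] t 18.63 F along N 0.06 U -0.48
```

```bash
python3 -m crank '[{"grip":0,"x":0,"y":0,"z":0.001,"yaw":0},{"grip":0,"x":0,"y":0,"z":0.002,"yaw":0},{"grip":0,"x":0,"y":0,"z":0.003,"yaw":0},{"grip":0,"x":0,"y":0,"z":0.003,"yaw":0},{"grip":0,"x":0,"y":0,"z":0.003,"yaw":0}]'>/dev/null; python3 btn.py
python3 -m crank '[{"grip":0,"x":0,"y":0,"z":0.001,"yaw":0},{"grip":0,"x":0,"y":0,"z":0.002,"yaw":0},{"grip":0,"x":0,"y":0,"z":0.003,"yaw":0},{"grip":0,"x":0,"y":0,"z":0.003,"yaw":0},{"grip":0,"x":0,"y":0,"z":0.003,"yaw":0}]'>/dev/null; python3 btn.py
```

```text
tip now u,y,n [ -1.4 -21.4  20.2] t 19.05 F along N 2.47 U -0.65
tip now u,y,n [ -1.3 -21.4  17.2] t 19.47 F along N 4.71 U -0.66
```

```bash
python3 -m crank '[{"grip":0,"x":0,"y":0,"z":0.0005,"yaw":0},{"grip":0,"x":0,"y":0,"z":0.001,"yaw":0},{"grip":0,"x":0,"y":0,"z":0.0015,"yaw":0},{"grip":0,"x":0,"y":0,"z":0.0015,"yaw":0},{"grip":0,"x":0,"y":0,"z":0.0015,"yaw":0}]'>/dev/null; python3 btn.py
```

```text
tip now u,y,n [ -1.3 -21.4  16.4] t 19.88 F along N 12.62 U -0.77
```

Bar is on its stop (12.6 N, motion stopped). Hold, let up, and move across to the square, passing well above the mushroom.

```bash
python3 -m crank '[{"grip":0,"x":0,"y":0,"z":0,"yaw":0},{"grip":0,"x":0,"y":0,"z":0,"yaw":0},{"grip":0,"x":0,"y":0,"z":0,"yaw":0},{"grip":0,"x":0,"y":0,"z":0,"yaw":0},{"grip":0,"x":0,"y":0,"z":0,"yaw":0}]'>/dev/null; python3 btn.py
python3 -m crank '[{"grip":0,"x":0,"y":0,"z":0,"yaw":0},{"grip":0,"x":0,"y":0,"z":-0.002,"yaw":0},{"grip":0,"x":0,"y":0,"z":-0.015,"yaw":0},{"grip":0,"x":0,"y":0,"z":-0.03,"yaw":0},{"grip":0,"x":0,"y":0,"z":-0.04,"yaw":0}]'>/dev/null; python3 btn.py 71 -2 55
```

```text
tip now u,y,n [ -1.3 -21.4  16.4] t 20.3 F along N 11.88 U -1.36
tip now u,y,n [ -1.2 -20.7  56. ] t 20.72 F along N -0.05 U -0.95
shift [ -0.6 -91.7  -1.6]
```

```bash
python3 -m crank '[{"grip":0,"x":0,"y":-0.03,"z":0,"yaw":0},{"grip":0,"x":0,"y":-0.06,"z":-0.001,"yaw":0},{"grip":0,"x":0,"y":-0.092,"z":-0.001,"yaw":0},{"grip":0,"x":0,"y":-0.092,"z":-0.001,"yaw":0},{"grip":0,"x":0,"y":-0.092,"z":0.01,"yaw":0}]'>/dev/null; python3 btn.py 71 -2 31
```

```text
tip now u,y,n [ 5.2 70.4 46.2] t 21.13 F along N 0.81 U 0.54
shift [-6.8 -0.9 15.4]
```

```bash
python3 -m crank '[{"grip":0,"x":-0.004,"y":-0.001,"z":0,"yaw":0},{"grip":0,"x":-0.007,"y":-0.001,"z":0.005,"yaw":0},{"grip":0,"x":-0.007,"y":-0.001,"z":0.01,"yaw":0},{"grip":0,"x":-0.007,"y":-0.001,"z":0.015,"yaw":0},{"grip":0,"x":-0.007,"y":-0.001,"z":0.015,"yaw":0}]'>/dev/null; python3 btn.py 71 -2 28;python3 d.py
python3 -m crank '[{"grip":0,"x":0,"y":0,"z":0.001,"yaw":0},{"grip":0,"x":0,"y":0,"z":0.002,"yaw":0},{"grip":0,"x":0,"y":0,"z":0.003,"yaw":0},{"grip":0,"x":0,"y":0,"z":0.003,"yaw":0},{"grip":0,"x":0,"y":0,"z":0.003,"yaw":0}]'>/dev/null; python3 btn.py
```

```text
tip now u,y,n [ 0.1 66.5 31.4] t 21.55 F along N 0.52 U 0.41
shift [-1.9 -4.5  3.4]
pos [653.1  83.8  97.7] tilt uphill/lateral deg 31.2 -1.0 toolx.Y 0.4 q [ 12.4  22.7 112.4 -38.8  20.3 146.5] t 21.55 F [0.2 0.7 0.7]
tip now u,y,n [ 0.9 67.5 29.8] t 21.97 F along N -0.04 U -0.45
```

Joint 6 has reached its limit, so I'll turn the tool a little the other way and re-centre.

```bash
python3 -m crank '[{"grip":0,"x":0,"y":0,"z":-0.004,"yaw":-0.08},{"grip":0,"x":0,"y":0,"z":-0.004,"yaw":-0.16},{"grip":0,"x":0,"y":0,"z":-0.004,"yaw":-0.2},{"grip":0,"x":0,"y":0,"z":-0.004,"yaw":-0.2},{"grip":0,"x":0,"y":0,"z":-0.004,"yaw":-0.2}]'>/dev/null; python3 btn.py 70 -2 30;python3 d.py
```

```text
tip now u,y,n [ 0.9 67.6 33.8] t 22.38 F along N -0.3 U -0.16
shift [-2.3 -2.9  3.8]
pos [652.8  84.9 100.1] tilt uphill/lateral deg 31.2 -0.9 toolx.Y 11.9 q [ 12.5  22.5 112.4 -38.3  20.4 134.6] t 22.38 F [ 0.1  0.2 -0.3]
```

```bash
python3 -m crank '[{"grip":0,"x":-0.002,"y":-0.003,"z":0.002,"yaw":0},{"grip":0,"x":-0.002,"y":-0.003,"z":0.003,"yaw":0},{"grip":0,"x":-0.002,"y":-0.003,"z":0.004,"yaw":0},{"grip":0,"x":-0.002,"y":-0.003,"z":0.005,"yaw":0},{"grip":0,"x":-0.002,"y":-0.003,"z":0.005,"yaw":0}]'>/dev/null; python3 btn.py
python3 -m crank '[{"grip":0,"x":0,"y":0,"z":0.001,"yaw":0},{"grip":0,"x":0,"y":0,"z":0.002,"yaw":0},{"grip":0,"x":0,"y":0,"z":0.003,"yaw":0},{"grip":0,"x":0,"y":0,"z":0.003,"yaw":0},{"grip":0,"x":0,"y":0,"z":0.003,"yaw":0}]'>/dev/null; python3 btn.py
```

```text
tip now u,y,n [-2.  70.  28.4] t 22.8 F along N 0.31 U -0.62
tip now u,y,n [-1.8 69.9 25.8] t 23.22 F along N 1.65 U 0.57
```

```bash
python3 -m crank '[{"grip":0,"x":0,"y":0,"z":0.001,"yaw":0},{"grip":0,"x":0,"y":0,"z":0.002,"yaw":0},{"grip":0,"x":0,"y":0,"z":0.003,"yaw":0},{"grip":0,"x":0,"y":0,"z":0.003,"yaw":0},{"grip":0,"x":0,"y":0,"z":0.003,"yaw":0}]'>/dev/null; python3 btn.py
```

```text
tip now u,y,n [-1.8 69.9 22.8] t 23.63 F along N 4.06 U 0.22
```

```bash
python3 -m crank '[{"grip":0,"x":0,"y":0,"z":0.0005,"yaw":0},{"grip":0,"x":0,"y":0,"z":0.001,"yaw":0},{"grip":0,"x":0,"y":0,"z":0.0015,"yaw":0},{"grip":0,"x":0,"y":0,"z":0.0015,"yaw":0},{"grip":0,"x":0,"y":0,"z":0.0015,"yaw":0}]'>/dev/null; python3 btn.py
```

```text
tip now u,y,n [-1.9 69.9 21.3] t 24.05 F along N 4.27 U 0.37
```

```bash
python3 -m crank '[{"grip":0,"x":0,"y":0,"z":0.0005,"yaw":0},{"grip":0,"x":0,"y":0,"z":0.001,"yaw":0},{"grip":0,"x":0,"y":0,"z":0.0015,"yaw":0},{"grip":0,"x":0,"y":0,"z":0.0015,"yaw":0},{"grip":0,"x":0,"y":0,"z":0.0015,"yaw":0}]'>/dev/null; python3 btn.py
```

```text
tip now u,y,n [-1.9 69.9 20.3] t 24.47 F along N 9.85 U 0.45
```

Square is on its stop (10 N). Hold about 0.8 s, then withdraw along the normal.

```bash
python3 -m crank '[{"grip":0,"x":0,"y":0,"z":0.0003,"yaw":0},{"grip":0,"x":0,"y":0,"z":0.0003,"yaw":0},{"grip":0,"x":0,"y":0,"z":0.0003,"yaw":0},{"grip":0,"x":0,"y":0,"z":0.0003,"yaw":0},{"grip":0,"x":0,"y":0,"z":0.0003,"yaw":0}]'>/dev/null; python3 btn.py
python3 -m crank '[{"grip":0,"x":0,"y":0,"z":0,"yaw":0},{"grip":0,"x":0,"y":0,"z":0,"yaw":0},{"grip":0,"x":0,"y":0,"z":-0.002,"yaw":0},{"grip":0,"x":0,"y":0,"z":-0.025,"yaw":0},{"grip":0,"x":0,"y":0,"z":-0.055,"yaw":0}]'>/dev/null
python3 -m crank '[{"grip":0,"x":-0.002,"y":0,"z":-0.036,"yaw":0},{"grip":0,"x":-0.006,"y":0,"z":-0.076,"yaw":0},{"grip":0,"x":-0.01,"y":0,"z":-0.116,"yaw":0},{"grip":0,"x":-0.01,"y":0,"z":-0.14,"yaw":0},{"grip":0,"x":-0.01,"y":0,"z":-0.14,"yaw":0}]'>/dev/null; python3 btn.py; python3 d.py 400 -256 180
```

```text
tip now u,y,n [-1.8 69.9 20.2] t 24.88 F along N 11.79 U -0.01
tip now u,y,n [ -2.3  71.9 219. ] t 25.72 F along N 0.16 U -0.06
pos [551.  108.1 253.2] tilt uphill/lateral deg 31.6 -0.6 toolx.Y 11.9 q [ 18.6   4.5 111.2 -24.9  39.1 123.4] t 25.72 F [0.  0.9 0.1]
shift mm [-185.4  354.6   23.6] len 401.0
```

```bash
python3 -m crank '[{"grip":0,"x":-0.018,"y":0.035,"z":0.002,"yaw":0},{"grip":0,"x":-0.036,"y":0.07,"z":0.004,"yaw":0},{"grip":0,"x":-0.054,"y":0.105,"z":0.006,"yaw":0},{"grip":0,"x":-0.072,"y":0.14,"z":0.009,"yaw":0},{"grip":0,"x":-0.092,"y":0.175,"z":0.011,"yaw":0}]'>/dev/null
python3 -m crank '[{"grip":0,"x":-0.018,"y":0.035,"z":0.002,"yaw":0},{"grip":0,"x":-0.036,"y":0.07,"z":0.004,"yaw":0},{"grip":0,"x":-0.054,"y":0.105,"z":0.006,"yaw":0},{"grip":0,"x":-0.072,"y":0.14,"z":0.009,"yaw":0},{"grip":0,"x":-0.093,"y":0.179,"z":0.012,"yaw":0}]'>/dev/null
python3 d.py 400 -257 82
python3 - <<'E'
from workcell import *
import cv2
b=grab_frame("side")
cv2.imwrite("pics/lev2.png",cv2.resize(b[80:260,230:430],None,fx=3,fy=3,interpolation=cv2.INTER_CUBIC)[:,:,::-1])
E
```

```text
pos [ 419.  -207.8  185.9] tilt uphill/lateral deg 31.0 -0.8 toolx.Y 11.9 q [-36.1  -0.8 127.7  27.4  27.   31.1] t 26.55 F [1.4 0.6 0.1]
shift mm [-70.9  36.7  84.8] len 116.0
```

View pics/lev2.png

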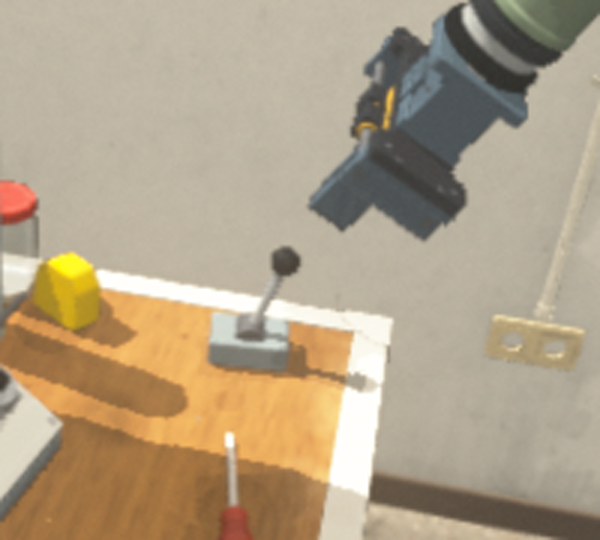

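The picture shows the fingertips (330,215) up behind and above the lever ball (285,260), with the view clear. Moving down on the operator's side of the ball.

```bash
python3 -m crank '[{"grip":0,"x":-0.035,"y":0.018,"z":0,"yaw":0},{"grip":0,"x":-0.071,"y":0.037,"z":0,"yaw":0},{"grip":0,"x":-0.071,"y":0.037,"z":0.03,"yaw":0},{"grip":0,"x":-0.071,"y":0.037,"z":0.06,"yaw":0},{"grip":0,"x":-0.071,"y":0.037,"z":0.085,"yaw":0}]'
python3 -m crank '[{"grip":0,"x":0,"y":0,"z":0,"yaw":0},{"grip":0,"x":0,"y":0,"z":0,"yaw":0},{"grip":0,"x":0,"y":0,"z":0,"yaw":0},{"grip":0,"x":0,"y":0,"z":0,"yaw":0},{"grip":0,"x":0,"y":0,"z":0,"yaw":0}]'>/dev/null;python3 d.py 430 -256 79;python3 d.py 490 -249 77
```

```text
time_s: 27.02
ee_pos: [399.5, -257.1, 80.4]
ee_rot: [172.2, -29.9, 3.0]
force: [1.6, 1.0, 0.8]
gripper_width: 0.3
gripper_force: 0.0
pos [ 401.3 -256.2   84.8] tilt uphill/lateral deg 31.2 -0.9 toolx.Y 12.0 q [-44.8  11.2 135.1  68.2  17.5 -19.4] t 27.43 F [ 0.5 -0.2 -1. ]
shift mm [21.8 -1.3 19.4] len 29.0
pos [ 401.3 -256.2   84.8] tilt uphill/lateral deg 31.2 -0.9 toolx.Y 12.0 q [-44.8  11.2 135.1  68.2  17.5 -19.4] t 27.43 F [ 0.5 -0.2 -1. ]
shift mm [72.9 -9.1 50.7] len 89.0
```

```bash
python3 -m crank '[{"grip":0,"x":0.009,"y":0,"z":0.008,"yaw":0},{"grip":0,"x":0.018,"y":-0.001,"z":0.016,"yaw":0},{"grip":0,"x":0.027,"y":-0.002,"z":0.022,"yaw":0},{"grip":0,"x":0.034,"y":-0.003,"z":0.026,"yaw":0},{"grip":0,"x":0.042,"y":-0.004,"z":0.03,"yaw":0}]'
python3 -m crank '[{"grip":0,"x":0.006,"y":-0.001,"z":0.004,"yaw":0},{"grip":0,"x":0.012,"y":-0.002,"z":0.008,"yaw":0},{"grip":0,"x":0.018,"y":-0.003,"z":0.012,"yaw":0},{"grip":0,"x":0.024,"y":-0.004,"z":0.016,"yaw":0},{"grip":0,"x":0.027,"y":-0.005,"z":0.019,"yaw":0}]';python3 d.py 496 -248 77
```

```text
time_s: 27.85
ee_pos: [454.1, -253.0, 78.5]
ee_rot: [172.0, -30.2, 3.4]
force: [-2.2, -0.1, 1.4]
gripper_width: 0.2
gripper_force: 0.8
time_s: 28.27
ee_pos: [481.5, -249.6, 74.0]
ee_rot: [171.7, -29.8, 3.4]
force: [-60.9, -1.1, 48.4]
gripper_width: 0.1
gripper_force: 38.0
pos [ 481.5 -249.6   74. ] tilt uphill/lateral deg 30.8 -1.2 toolx.Y 12.0 q [-35.3  16.5 128.8  63.5  12.6  -6.4] t 28.27 F [-60.9  -1.1  48.4]
shift mm [14.1 -1.4  4.5] len 15.0
```

The push met about 78 N, probably the far stop. Backing off and looking.

```bash
python3 -m crank '[{"grip":0,"x":-0.015,"y":0,"z":-0.01,"yaw":0},{"grip":0,"x":-0.04,"y":0,"z":-0.03,"yaw":0},{"grip":0,"x":-0.06,"y":0,"z":-0.05,"yaw":0},{"grip":0,"x":-0.075,"y":0,"z":-0.08,"yaw":0},{"grip":0,"x":-0.09,"y":0,"z":-0.1,"yaw":0}]'
python3 - <<'E'
from workcell import *
import cv2
b=grab_frame("side")
cv2.imwrite("pics/lev3.png",cv2.resize(b[110:290,150:360],None,fx=3.3,fy=3.3,interpolation=cv2.INTER_CUBIC)[:,:,::-1])
E
```

```text
time_s: 28.68
ee_pos: [356.5, -242.3, 116.1]
ee_rot: [172.1, -30.1, 3.4]
force: [0.6, -0.8, 1.5]
gripper_width: 0.5
gripper_force: 0.0
```

View pics/lev3.png

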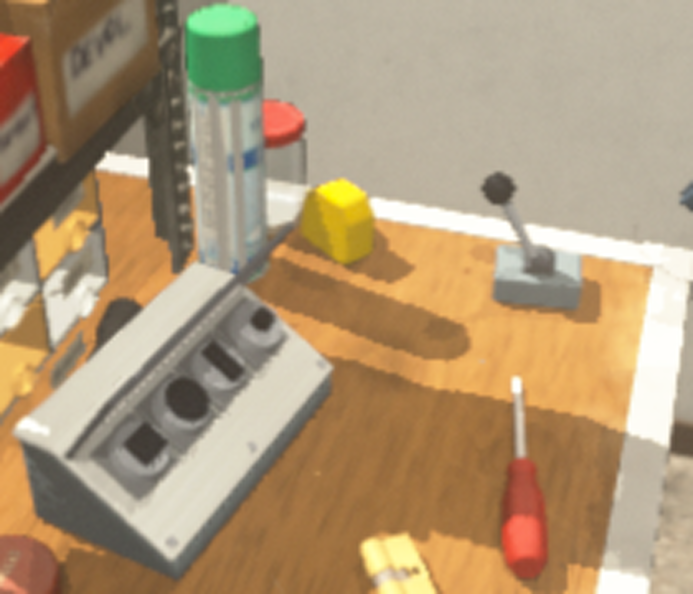

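Ball at (498,187), lever leaning to +x. The buttons are up, and the screwdriver, tape and lock cylinder are in place in this crop. Checking the lever angle numerically.

Run:
```python
from fit import *
for a in(.7,.8,.9,.95,1.0,1.05): print(a,proj("side",world([[80*np.sin(a-.5),0,22+80*np.cos(a-.5)]],475.5,-250.6,.133)).round(1), end=" ")
print("obs 300.9 166.7")
from workcell import state; print(state()["ee_pos"],state()["force"])
```

```text
0.7 [[310.3 164.9]] 0.8 [[307.2 165.3]] 0.9 [[304.2 165.9]] 0.95 [[302.7 166.3]] 1.0 [[301.3 166.8]] 1.05 [[299.9 167.3]] obs 300.9 166.7
[ 354.29843929 -241.79971269  116.85123375] [0.19859063 2.6872711  0.22785783]
```

The measured angle is about 1.0 rad, the far stop. The arm is clear, so I'm handing in.

```bash
python3 -m crank '[{"grip":0,"x":0,"y":0,"z":0,"yaw":0},{"grip":0,"x":0,"y":0,"z":0,"yaw":0},{"grip":0,"x":0,"y":0,"z":0,"yaw":0},{"grip":0,"x":0,"y":0,"z":0,"yaw":0},{"grip":0,"x":0,"y":0,"z":0,"yaw":0}]'; python3 -c "
from workcell import *
print(job_done())"
```

```text
time_s: 29.15
ee_pos: [358.2, -242.6, 115.0]
ee_rot: [172.1, -30.1, 3.4]
force: [-0.4, 0.5, 0.2]
gripper_width: 0.3
gripper_force: 0.0
the job is handed in; nothing more can be done
None
```

I pressed the round, bar and square buttons in order, each to its stop and let up, pushed the lever to its far stop (about 1.0 rad in the image) and handed the job in at 29 s; `job_done()` gave no verdict, the lever push peaked near 78 N at the wrist, and I did not check the padlock and torch at the end.

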